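Mount the spoon carrier on the ledge rail and clamp it

ROBOT

A 6-joint arm with a two-finger parallel gripper is mounted at the origin on the work surface. World frame = base frame: x ahead of the robot, y to its left, z up, the work surface at z = 0. Lengths are in m, angles in degrees, forces in N, time in s.
With the tool pointing down it reaches from about 0.3 to 0.75 m from the base axis. Payload 8.5 kg.
Tool frame: the origin (TCP) lies between the finger pads; the fingertips stand env.finger_overhang ahead of it and the grasp point (between the pads) lies 2 mm behind it (env.finger_overhang is the distance from the TCP to the fingertips, in m); z points along the fingers, y is the line along which they close (so a half turn about z gives the same grasp; the last joint's range is limited). The gripper opens to 85 mm and grips with 20 to 120 N. Pads are 22 mm wide; open, the fingers measure 114 mm over their backs; the gripper's body (76 mm by 85 mm) begins 54 mm behind the grasp point. The pads swing forward as they close: fully open they stand 13 mm farther back than shut.
Start: joints at [51.492, 21.807, 74.336, -0, 83.858, -12.336], TCP at [0.243, 0.494, 0.248] pointing down, gripper open.
Joint ranges: [-178.18, 178.18], [-50.72, 133.34], [12.68, 142.11], [-81.47, 261.47], [9.98, 163.14], [-165.26, 165.26]. Speed limits (degrees/s): [136.94, 136.94, 180, 180, 180, 180].

INTERFACE

Orientations are given as a 3x3 rotation matrix whose columns are the frame's x, y, z axes.
In Python, from rig import env gives the robot as it stands. The module is installed in compiled form; this text tells all that it offers.
- The arm moves only by the tool jog_arm, never from a script. Its arguments are lists of equal length, an entry for each row: "hand": the finger opening in m, from 0 to 0.0854; "travel": the shift along the world's x, y, z in m, a list of three; "yaw": the turn about the world's z in rad. A call has exactly 5 rows; each row shifts and turns the commanded pose from where the row before left it; what a row does not reach is not made up. A row lasts 1/8 s, in which the tool goes at most 62.5 mm and 10.7 degrees, less where a joint would pass 70% of its speed; a pose out of reach is approached as far as the arm can. A call is refused whole if a number of a shift passes 0.0625 or a number of a turn 0.188, either way. A call with a gripper value outside its range is refused whole. The fingers move at their own pace and stop on an object; "grip_force" is the grip in N (left out, the last holds). Time passes only in rows, so rows that do not move let the fingers close, or fill a call up. It gives the time, the measured TCP pose, the force, the opening and the grip force at its end, in the units of the state.
- env.observe(): the state, without advancing time (a new reading comes with each control period).
- env.get_image(name): name is "side" or "top" or "wrist"; returns the picture (400x640x3 uint8, red, green, blue); there is no depth.
- env.calibration(name): a dict with "fx", "fy", "cx", "cy" (pixels), "position" and "rotation" of the camera in the world; the wrist camera has in their place "hand_eye" (4x4, takes a point from camera to tool coordinates, whose origin is the TCP and whose axes are the flange's). Camera axes: x right, y down, z forward; pixel columns grow to the right and rows downward; lengths in m; the calibration is good to about 2 mm. A picture is of the moment at which its call begins: read the wrist's pose just before it. calibration takes no time and is no camera call.
- env.close_job(): hands the job in; it is judged then, once.
The state is a dict: "time_s": time; "q": joint angles; "qvel": joint speeds; "joint_efforts": joint torques, N m; "position": TCP position; "tool_rot": TCP orientation; "ft_force": force on the tool from outside, world axes, zero at the start; "wrist_torque": the same for the moment, N m; "grip_width": finger opening in m; "gripper_force": force on a finger pad.
Only numpy, scipy, OpenCV 4.12 (cv2) and the standard library are available. Lean on these libraries where they do the work, as an engineer would, in place of code of your own. Each camera call takes 0.05 s, during which the arm holds its last target. There are 200 camera calls.

TASK

Put the spoon carrier onto the aluminium dovetail rail from its open end, slide it gently along until it is fully home against the steel stop, and then turn its side clamp knob clockwise until it is firmly tight, without forcing anything. Leave the other things on the ledge alone.

Things in the scene. Friction and masses are not known exactly. Their poses are not given: they have to be found in the camera images.
- tab (a point): Centre of the carrier's upright wooden tab, the place to grip it. The tab is 10 mm thick along the carrier's x, 36 mm wide along y and 44 mm tall; this point lies 22 mm below its top, 48 mm above the carrier's underside and 26 mm above its metal top plate. A steel hook sticks out of the tab's -y edge.
- carriage: Spoon carrier, loose, about 0.5 kg: aluminium dovetail carriage 60 mm long (x), 56 mm wide, plate top 22 mm up, a lip under each side, an ear to +y (28 mm wide, out to 94 mm) with the clamp knob. Origin: middle of its underside. x: along its groove; mounted, x points at the stop, knob side towards the robot, much as it starts. 0.5 to 2 mm of play each side of the rail.
- nose (a point): Middle of the carrier's leading end face, 30 mm ahead (+x) of its origin and 10 mm above its underside. It meets the stop.
- knob_grip (a point): Grip point of the black clamp knob, on its upright turning axis, 78 mm to +y of the carrier's origin and 44 mm above its underside. The knob is an upright bar 44 mm long, 12 mm thick and 28 mm tall (its top 10 mm above this point, its foot 18 mm below, 4 mm above the ear).
- knob (a joint): Clamp knob's turn from fully loose, rad; grows clockwise from above, to 1.6; starts 0 to 0.3; at 0 the bar lies along the carrier's x. 5 mm of jaw travel per rad. Turns stiffly (0.3 N m, some 0.2 left at rest), stays where left. The bite begins somewhere from 0.55 to 1.0, then the torque climbs 0.8 N m per rad. Firmly tight: 0.1 to 0.2 rad past the bite; over 0.3 rad past it is over-tight.
- jaw: Steel clamp jaw hidden in the carrier's +y lip, driven by the knob towards -y against the rail's flank. Its origin is the carrier's origin when loose.
- rail: Aluminium dovetail rail fixed to the ledge: base plate 257 x 64 x 8 mm, on it a dovetail 14 mm high, 31 mm wide at its top, with a nose tapering from 22 to 10 mm wide over 24 mm. Origin: centre line, underside, 125 mm from the bare end. x: level, from the open end to the stop. The base plate's first 83 mm are bare: the carrier can be set down there, then slid along on the plate.
- rail_entry (a point): Tip of the dovetail's nose, on the centre line, on top of the base plate (8 mm above the ledge). Same axes as rail.
- stop: Dark steel end stop across the far end of the dovetail, 20 mm long, 50 mm wide, 20 mm tall on the base plate. Same axes as rail. Its place along the rail varies. Touch it with under 25 N.
- stop_face (a point): Middle of the stop's face towards the open end, 18 mm above the ledge.
- salt: Glass salt shaker with steel cap, 50 mm wide, 80 mm tall; origin under it. Leave alone.
- ramekin: White ceramic ramekin, 84 mm wide, 45 mm tall; origin under it. Leave alone.
- jar: Glass jar, 72 mm wide, 110 mm tall; origin under it. Leave alone.
- tin: Steel tin, 66 mm wide, 85 mm tall; origin under it. Leave alone.
- scoop: Green plastic scoop, 142 mm long, 48 mm wide, 30 mm tall; origin under its bowl. Leave alone.
- spoon_ring: Four steel measuring spoons fanned on a ring, about 140 mm long, flat on the ledge; origin near the ring. Leave alone.
- wspoon: Wooden spoon 240 mm long, flat on the ledge; origin under its middle. Leave alone.
Mind the look-alikes: they are no part of the job. What is shaped like the carriage but orange is not meant.

How it is judged (in metres and radians):
On the way, in this order (a step that is already met when the one before it is completed fails the run):
1. the carrier is at least 40 mm onto the dovetail, down on the base plate and in line (x of nose in the frame of rail_entry above 0.04 m and y of nose in the frame of rail between -0.0035 and 0.0035 m and z of nose in the frame of rail below 0.021 m and angle between the x axis of carriage and the x axis of rail, either way round below 0.1 rad), for 0.1 s.
2. the carrier is home: its nose within 2 mm of the stop (x of nose in the frame of stop_face above -0.002 m), for 0.2 s.
3. the clamp is tight: the jaw presses on the rail (contact force between jaw and rail above 10 N), for 0.2 s.
At the end, for the whole second after the job is handed in: the carrier sits on the dovetail in line with the rail, its nose within 4 mm of the stop, the clamp jaw pressing on the rail with over 10 N, at rest and let go, and the bystanders within 30 mm of where they were (x of nose in the frame of stop_face above -0.004 m and contact force between jaw and rail above 10 N and z of nose in the frame of rail below 0.021 m and angle between the x axis of carriage and the x axis of rail, either way round below 0.08 rad and linear speed of carriage below 0.01 m/s and y of nose in the frame of rail between -0.004 and 0.004 m and not (distance of any of salt, ramekin, jar, tin, scoop, spoon_ring, wspoon from where it was at the start of the episode above 0.03 m)); the robot touches nothing.
It fails at once if the carrier is rammed into the stop (contact force between carriage and stop above 40 N).
It fails at once if the carrier is forced against the rail (contact force between carriage and rail above 100 N).
It fails at once if the clamp is over-tightened (contact force between jaw and rail above 65 N).
It fails at once if a bystander is pushed aside (distance of any of salt, ramekin, jar, tin, scoop, spoon_ring, wspoon from where it was at the start of the episode above 0.03 m).
It also fails if it takes over 72 s, if anything falls off the work surface, if the arm or the gripper's body presses on something with over 40 N, if the wrist force passes 120 N, or if a joint passes its speed limit or range.

## Working session

There is one attempt and no reset: what is moved stays moved. The work goes in short steps, Python scripts to look and compute and a tool call to move; the robot and the scene stay as the last step left them, time stands still between calls to the robot, and variables do not carry over. Pictures are saved under pics/ and viewed, at most 10 in all, crops included, and the job is handed in when it is done.

Besides the shell and the picture viewer there is one more tool, called after ">>>" as name([rows], argument=value, ...), one row to a line, values as JSON. jog_arm: Moves the arm, as the interface text tells. Its arguments: {"type":"object","properties":{"hand":{"type":"array"},"travel":{"type":"array"},"yaw":{"type":"array"},"grip_force":{"type":"number"}},"required":["hand","travel","yaw"]}

```bash
mkdir -p pics; python3 - <<'E'
from rig import env
import cv2,numpy as np
s=env.observe(); print(s['time_s'],s['position'],s['tool_rot'],s['grip_width'],env.finger_overhang)
for n in ['side','top','wrist']:
    im=env.get_image(n); cv2.imwrite(f'pics/{n}0.png',im[:,:,::-1]); c=env.calibration(n); print(n,c)
a=cv2.imread('pics/top0.png');b=cv2.imread('pics/side0.png')
E
```

```text
0.0 [0.24241701 0.4933946  0.24770058] [[-8.97466851e-01  4.41080942e-01 -9.23984327e-04]
 [ 4.41081791e-01  8.97466180e-01 -1.14457845e-03]
 [ 3.24392941e-04 -1.43477388e-03 -9.99998918e-01]] 0.08549633080246352 0.017
side {'fx': 452.8458836685879, 'fy': 452.8458836685879, 'cx': 318.0561823859296, 'cy': 201.02897555756076, 'position': array([-0.02157395, -0.91443098,  0.73029417]), 'rotation': array([[ 0.8431652 , -0.27182001,  0.4638818 ],
       [-0.53748942, -0.4475287 ,  0.71471896],
       [ 0.0133255 , -0.85195771, -0.52344101]])}
top {'fx': 378.293572214261, 'fy': 378.293572214261, 'cx': 323.1325370982176, 'cy': 194.76812596269505, 'position': array([0.37112288, 0.00131775, 1.24629934]), 'rotation': array([[-0.01420318, -0.98788133,  0.15455985],
       [-0.99987667,  0.01299622, -0.00881665],
       [ 0.00670111, -0.15466602, -0.98794409]])}
wrist {'fx': 314.7876930010427, 'fy': 314.7876930010427, 'cx': 319.9813142995685, 'cy': 195.68345036548064, 'hand_eye': array([[ 2.26308519e-04, -9.64502534e-01, -2.64073495e-01,
         6.60901117e-02],
       [ 9.99999623e-01, -3.25159028e-06,  8.68866450e-04,
         1.01796554e-03],
       [-8.38882551e-04, -2.64073592e-01,  9.64502169e-01,
        -1.25216515e-01],
       [ 0.00000000e+00,  0.00000000e+00,  0.00000000e+00,
         1.00000000e+00]])}
```

View pics/top0.png

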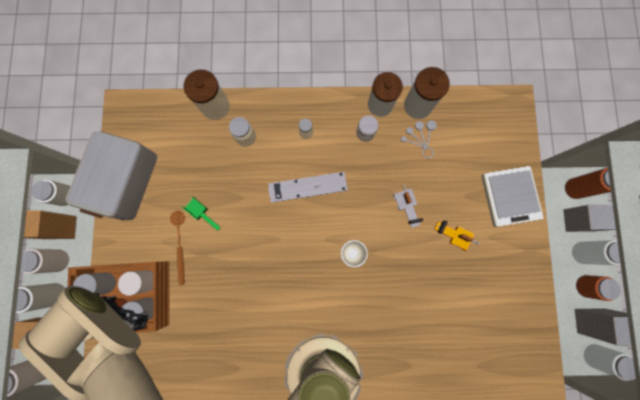

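View pics/side0.png

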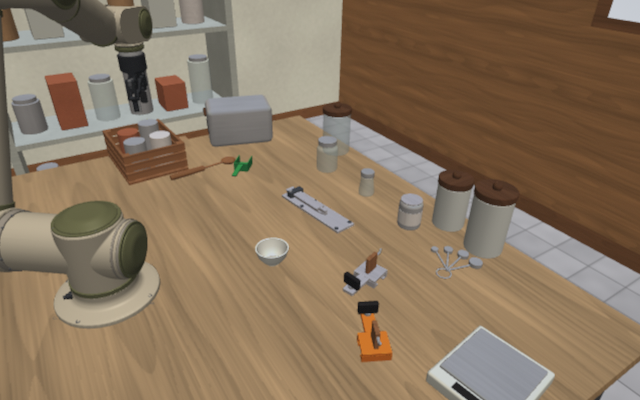

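The top view shows the rail from about (270,192) with the stop on the left to (347,180) at the open end on the right. The grey carrier is at (408,205) with its knob at (415,222), and the orange decoy is at (457,236). I'll turn these pixels into rough world positions.

```bash
cat > h.py <<'E'
import numpy as np,cv2
from rig import env
def cam(n):
    c=env.calibration(n)
    if n=='wrist':
        s=env.observe(); T=np.eye(4);T[:3,:3]=s['tool_rot'];T[:3,3]=s['position'];H=T@c['hand_eye']
        return c,H[:3,3],H[:3,:3]
    return c,np.array(c['position']),np.array(c['rotation'])
def ray(C,u,v,z):
    c,p,R=C; d=R@np.array([(u-c['cx'])/c['fx'],(v-c['cy'])/c['fy'],1]); return p+d*(z-p[2])/d[2]
def proj(C,P):
    c,p,R=C; q=R.T@(np.array(P)-p); return c['fx']*q[0]/q[2]+c['cx'],c['fy']*q[1]/q[2]+c['cy']
def grab(n,f):
    C=cam(n); im=env.get_image(n)[:,:,::-1].copy(); cv2.imwrite('pics/'+f,im); return C,im
E
python3 - <<'E'
from h import *
C=cam('top')
for n,u,v,z in [('railopen',346,182,.008),('railstop',271,193,.008),('stop',277,190,.028),('carr',407,205,.022),('tabtop',407,198,.07),('knob',415,222,.054),('orange',457,236,.03),('ramekin',354,253,.045),('salt',306,126,.08),('tin',368,127,.085)]:
    print(n,ray(C,u,v,z).round(3))
a=cv2.imread('pics/top0.png')[150:270,250:490]
cv2.imwrite('pics/topc.png',cv2.resize(a,None,fx=3.3,fy=3.3,interpolation=cv2.INTER_CUBIC))
E
```

```text
railopen [ 0.607 -0.087  0.008]
railstop [0.573 0.163 0.008]
stop [0.579 0.141 0.028]
carr [ 0.525 -0.283  0.022]
tabtop [ 0.541 -0.273  0.07 ]
knob [ 0.467 -0.298  0.054]
orange [ 0.422 -0.437  0.03 ]
ramekin [ 0.373 -0.104  0.045]
salt [0.778 0.043 0.08 ]
tin [ 0.77  -0.156  0.085]
```

View pics/topc.png

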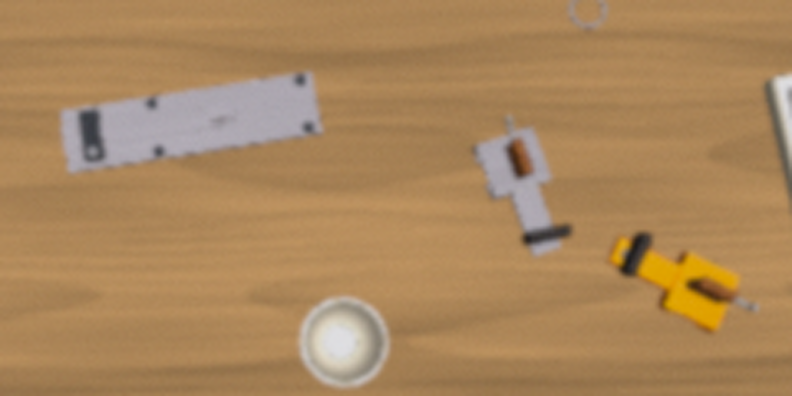

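The rail's x axis points at about 98° and the carrier's at about 109°, so the carrier needs roughly -11° of turn. I'll move above the carrier with the closing axis at about 109°.

>>> jog_arm([
  [0.0195,-0.051,-0.003],
  [0.0195,-0.051,-0.003],
  [0.0195,-0.051,-0.003],
  [0.0195,-0.051,-0.003],
  [0.0195,-0.051,-0.003],
], hand=[0.085,0.085,0.085,0.085,0.085], yaw=[0.052,0.052,0.052,0.052,0.052], grip_force=40)

```text
time_s: 0.78
position: [0.3403, 0.237, 0.2332]
tool_rot: [[-0.981, 0.194, 0.0], [0.194, 0.981, 0.0], [-0.0, 0.0, -1.0]]
ft_force: [1.8, 0.6, 0.0]
grip_width: 0.085
gripper_force: 0.0
```

>>> jog_arm([
  [0.0195,-0.051,-0.003],
  [0.0195,-0.051,-0.003],
  [0.0195,-0.051,-0.003],
  [0.0195,-0.051,-0.003],
  [0.0195,-0.051,-0.003],
], hand=[0.085,0.085,0.085,0.085,0.085], yaw=[0.052,0.052,0.052,0.052,0.052])

```text
time_s: 1.4
position: [0.4379, -0.0182, 0.2182]
tool_rot: [[-0.998, -0.065, 0.0], [-0.065, 0.998, 0.0], [-0.0, 0.0, -1.0]]
ft_force: [0.9, -0.0, 0.7]
grip_width: 0.0849
gripper_force: 0.0
```

>>> jog_arm([
  [0.0195,-0.051,-0.003],
  [0.0195,-0.051,-0.003],
  [0.0195,-0.051,-0.003],
  [0.0195,-0.051,-0.003],
  [0.0195,-0.051,-0.003],
], hand=[0.085,0.085,0.085,0.085,0.085], yaw=[0.052,0.052,0.052,0.052,0.052])

```text
time_s: 2.02
position: [0.5354, -0.2731, 0.2029]
tool_rot: [[-0.948, -0.319, -0.0], [-0.319, 0.948, 0.0], [0.0, 0.0, -1.0]]
ft_force: [1.1, -0.6, 0.5]
grip_width: 0.0852
gripper_force: 0.0
```

```bash
python3 - <<'E'
from h import *
env.get_image('top');env.get_image('top')
C,im=grab('wrist','w1.png'); s=env.observe(); print(s['position'],s['q'],np.degrees(np.arctan2(s['tool_rot'][1][1],s['tool_rot'][0][1])))
hsv=cv2.cvtColor(im,cv2.COLOR_BGR2HSV); print(hsv[::80,::80].tolist()[1:3])
E
```

```text
[ 0.53508295 -0.27335849  0.20199758] [-3.83365710e+01  2.89261917e+01  7.02624544e+01 -3.84798871e-03
  8.08993444e+01 -1.46712302e+02] 108.37631087139421
[[[113, 13, 155], [16, 94, 165], [17, 94, 155], [16, 95, 159], [16, 94, 165], [18, 92, 155], [15, 96, 152], [34, 12, 173]], [[115, 19, 159], [17, 94, 154], [16, 93, 150], [16, 89, 157], [10, 5, 155], [17, 94, 158], [17, 94, 163], [17, 96, 168]]]
```

View pics/w1.png

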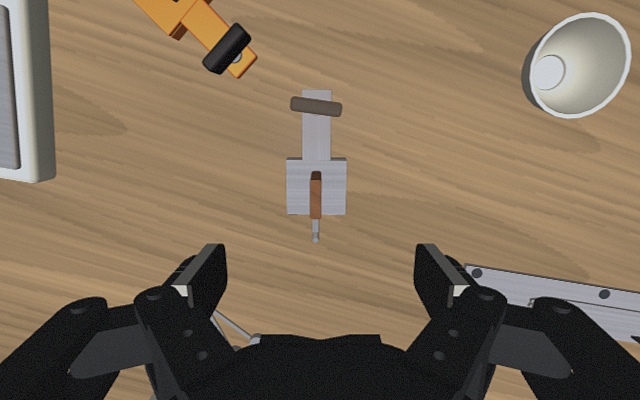

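The wrist view shows the carrier square to the tool: plate corners (286,158), (346,158), (347,214) and (287,214), tab near (316,195). The knob bar runs from (291,103) to (341,110), about 0.14 rad clockwise. Next I'll segment the plate and tab.

```bash
python3 - <<'E'
from h import *
s=env.observe(); C=cam('wrist'); im=cv2.imread('pics/w1.png'); hsv=cv2.cvtColor(im,cv2.COLOR_BGR2HSV)
m=((hsv[...,1]<40)&(hsv[...,2]>110)).astype(np.uint8)
m[:, :270]=0;m[:,365:]=0;m[:150]=0;m[222:]=0
cs,_=cv2.findContours(cv2.morphologyEx(m,cv2.MORPH_CLOSE,np.ones((15,15))),0,1); c=max(cs,key=cv2.contourArea); r=cv2.minAreaRect(c); print(r)
bx=cv2.boxPoints(r); P=np.array([ray(C,u,v,.022) for u,v in bx]); o=P.mean(0)
print(P.round(4),o, [np.linalg.norm(P[i]-P[i-1]).round(4) for i in range(4)])
e=max([P[1]-P[0],P[2]-P[1]],key=lambda d:abs(d[1]));print(np.degrees(np.arctan2(e[1],e[0])))
print('tabrows', [ (v,[int(x) for x in np.where((hsv[v,290:340,1]>120)&(hsv[v,290:340,0]<20))[0][[0,-1]]+290]) for v in (175,185,195,205,212,216)])
R=np.array(s['tool_rot'])
for n,u,v,z in [('tab far top',316,218,.07),('tab near top',316,175,.07),('kn1',291,103,.054),('kn2',341,110,.054)]:
  p=ray(C,u,v,z); print(n,p.round(4),(R.T@(p-o)).round(4))
print('tool rel', R.T@(o-s['position']))
E
```

```text
((315.9999694824219, 185.49996948242188), (59.99999237060547, 70.99998474121094), 0.0)
[[ 0.5886 -0.2917  0.022 ]
 [ 0.5189 -0.3127  0.022 ]
 [ 0.5006 -0.2576  0.022 ]
 [ 0.5691 -0.2332  0.022 ]] [ 0.54428638 -0.27381014  0.022     ] [np.float64(0.0617), np.float64(0.0728), np.float64(0.058), np.float64(0.0728)]
108.38104702541013
tabrows [(175, [312, 320]), (185, [311, 320]), (195, [311, 320]), (205, [311, 320]), (212, [311, 320]), (216, [310, 320])]
tab far top [ 0.5596 -0.2682  0.07  ] [-0.0162  0.0005 -0.048 ]
tab near top [ 0.5236 -0.28    0.07  ] [ 0.0216  0.0007 -0.048 ]
kn1 [ 0.4754 -0.318   0.054 ] [ 0.0794 -0.0202 -0.032 ]
kn2 [ 0.4675 -0.2766  0.054 ] [ 0.0738  0.0216 -0.0319]
tool rel [-0.00875342 -0.00355458  0.17998549]
```

>>> jog_arm([
  [0.002,0,-0.045],
  [0.002,0,-0.045],
  [0.002,0,-0.035],
  [0.002,0,-0.021],
  [0,0,-0.01],
], hand=[0.085,0.07,0.05,0.05,0.05], yaw=[0,0,0,0,0])

```text
time_s: 2.8
position: [0.5427, -0.2702, 0.0465]
tool_rot: [[-0.948, -0.318, -0.001], [-0.318, 0.948, 0.001], [0.001, 0.002, -1.0]]
ft_force: [0.0, -0.7, 0.1]
grip_width: 0.0499
gripper_force: 0.0
```

>>> jog_arm([
  [0,0,0],
  [0,0,0],
  [0,0,0],
  [0,0,0],
  [0,0,0],
], hand=[0.03,0.0,0.0,0.0,0.0], yaw=[0,0,0,0,0], grip_force=60)

```text
time_s: 3.42
position: [0.544, -0.2721, 0.0488]
tool_rot: [[-0.948, -0.317, 0.003], [-0.317, 0.948, -0.002], [-0.002, -0.003, -1.0]]
ft_force: [2.9, -1.9, 6.7]
grip_width: 0.0092
gripper_force: 62.4
```

```bash
python3 - <<'E'
from h import *
C=cam('top'); im=cv2.imread('pics/top0.png'); hsv=cv2.cvtColor(im,cv2.COLOR_BGR2HSV)
m=((hsv[...,1]<60)).astype(np.uint8); k=np.zeros_like(m);k[165:210,255:360]=1;m&=k
cs,_=cv2.findContours(m,0,1); c=max(cs,key=cv2.contourArea); r=cv2.minAreaRect(c);print(r)
P=np.array([ray(C,u,v,.008) for u,v in cv2.boxPoints(r)]);print(P.round(4),[np.linalg.norm(P[i]-P[i-1]).round(4) for i in range(4)])
P=P[np.argsort(P[:,1])]; a=(P[0]+P[1])/2;b=(P[2]+P[3])/2; d=(b-a)/np.linalg.norm(b-a)
print('open end',a,'far',b,'angle',np.degrees(np.arctan2(d[1],d[0])),'centre45',a+.045*d)
s=env.observe();print(s['position'],s['q'])
E
```

```text
((307.2081298828125, 186.65135192871094), (19.443334579467773, 78.18923950195312), 81.02737426757812)
[[ 0.6064  0.1761  0.008 ]
 [ 0.6446 -0.0818  0.008 ]
 [ 0.5793 -0.0903  0.008 ]
 [ 0.5418  0.1656  0.008 ]] [np.float64(0.0655), np.float64(0.2607), np.float64(0.0659), np.float64(0.2587)]
open end [ 0.61195056 -0.08605385  0.008     ] far [0.57412522 0.17086526 0.008     ] angle 98.37529829176027 centre45 [ 0.60539601 -0.04153376  0.008     ]
[ 0.54404559 -0.27213038  0.04880719] [-3.77147986e+01  3.89270876e+01  7.97332409e+01  1.00084317e-02
  6.11131339e+01 -1.46224407e+02]
```

>>> jog_arm([
  [0,0,0.02],
  [0,0,0.03],
  [0.006,0.026,0.01],
  [0.008,0.028,0],
  [0.008,0.028,0],
], hand=[0.0,0.0,0.0,0.0,0.0], yaw=[0,0,-0.022,-0.022,-0.022])

```text
time_s: 4.05
position: [0.5642, -0.1879, 0.1064]
tool_rot: [[-0.967, -0.253, -0.003], [-0.253, 0.967, 0.002], [0.002, 0.003, -1.0]]
ft_force: [0.7, -0.2, -6.8]
grip_width: 0.0089
gripper_force: 60.6
```

>>> jog_arm([
  [0.008,0.03,0],
  [0.008,0.03,0],
  [0.008,0.03,0],
  [0.008,0.03,-0.01],
  [0.007,0.028,-0.01],
], hand=[0.0,0.0,0.0,0.0,0.0], yaw=[-0.022,-0.022,-0.022,-0.022,-0.022])

```text
time_s: 4.68
position: [0.6031, -0.0399, 0.0861]
tool_rot: [[-0.989, -0.146, -0.003], [-0.146, 0.989, 0.001], [0.003, 0.001, -1.0]]
ft_force: [0.5, -0.2, -6.6]
grip_width: 0.0092
gripper_force: 60.5
```

```bash
python3 - <<'E'
from h import *
env.get_image('top');env.get_image('top')
C,im=grab('wrist','w2.png'); s=env.observe(); print(s['time_s'],s['position'],s['q'],np.degrees(np.arctan2(s['tool_rot'][1][1],s['tool_rot'][0][1])),s['ft_force'],s['wrist_torque'])
E
```

```text
4.825 [ 0.60285641 -0.03981845  0.08578759] [-1.49940734e+01  3.60645159e+01  7.81835349e+01  2.02160637e-03
  6.60154903e+01 -1.13555166e+02] 98.56004139162661 [ 0.37444627 -0.5863639  -6.15008834] [-0.03617568 -0.03432705  0.00334319]
```

View pics/w2.png

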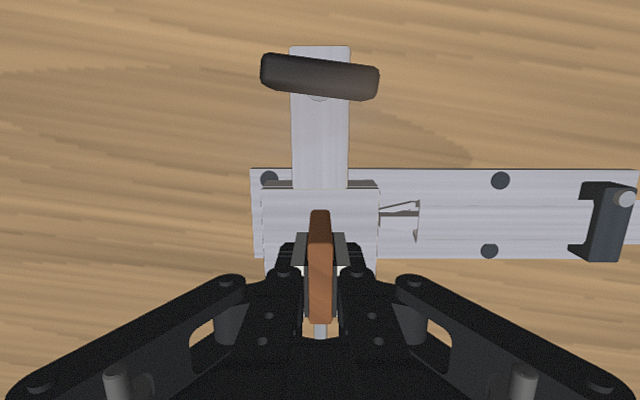

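The wrist view shows the carrier held square, its plate's near top edge at row 188 and its ends at columns 262 and 379. The rail plate's edges are at about rows 169 and 259, the dovetail's full-width shoulder is near column 418, and the stop is near columns 570–630. Now I'll work out the lateral offset.

```bash
python3 - <<'E'
from h import *
s=env.observe(); C=cam('wrist'); im=cv2.imread('pics/w2.png'); hsv=cv2.cvtColor(im,cv2.COLOR_BGR2HSV)
S=cv2.GaussianBlur(hsv[...,1],(1,5),0).astype(int); R=np.array(s['tool_rot']);t=np.array(s['position'])
L=lambda u,v,z:(R.T@(ray(C,u,v,z)-t))
N=[];F=[]
for u in range(385,560,10):
    g=np.where(S[130:300,u]<50)[0]+130; N.append(L(u,g[0],.008)); 
    F.append(L(u,g[-1]+1,.008))
N=np.array(N);F=np.array(F)
for n,A in(('near',N),('far',F)):
    p=np.polyfit(A[:,1],A[:,0],1);print(n,p,np.std(A[:,0]-np.polyval(p,A[:,1])),np.polyval(p,0))
g=np.where(S[215,200:320]<50)[0]+200;print('bare end',L(g[0],215,.008))
for n,u,v,z in[('cnearR',365,188,.059),('cnearL',270,188,.059),('cR',379,205,.059),('cL',262,205,.059),('tabtop',320,212,.107),('tab far',320,323,.107),('kL',262,68,.091),('kR',379,83,.091),('shoulder',418,203,.022),('shoulder2',418,243,.022),('stop',571,247,.028),('stop',583,183,.028)]: print(n,L(u,v,z).round(4))
G=cv2.cvtColor(im,cv2.COLOR_BGR2GRAY); print(G[160:262:1,400].tolist()); print(G[160:262,440].tolist()); print(G[180:192,365].tolist())
E
```

```text
near [-0.00858659  0.0291625 ] 0.0001646040234816976 0.029162499653401067
far [ 0.38653309 -0.09287683] 0.008605263353574782 -0.09287683491027214
bare end [-0.00365829 -0.04558067  0.07768791]
cnearR [0.0278 0.023  0.0269]
cnearL [ 0.0279 -0.0243  0.0269]
cR [0.019  0.0304 0.0269]
cL [ 0.019  -0.0287  0.0268]
tabtop [ 0.0312  0.0006 -0.0211]
tab far [-0.0137  0.0006 -0.0213]
kL [ 0.0798 -0.0201 -0.0049]
kR [ 0.0748  0.0219 -0.0049]
shoulder [0.009  0.0621 0.0639]
shoulder2 [-0.0181  0.0643  0.0638]
stop [-0.0182  0.1592  0.058 ]
stop [0.0232 0.1578 0.0582]
[134, 134, 140, 141, 138, 136, 137, 117, 84, 128, 178, 174, 176, 176, 176, 177, 179, 177, 177, 178, 179, 177, 175, 175, 171, 175, 172, 176, 175, 178, 176, 181, 177, 177, 176, 176, 176, 179, 177, 174, 174, 180, 180, 95, 70, 180, 185, 180, 182, 187, 178, 96, 83, 89, 89, 81, 124, 182, 183, 178, 177, 178, 178, 181, 178, 178, 177, 179, 182, 181, 173, 172, 175, 175, 174, 176, 171, 171, 169, 168, 171, 170, 170, 174, 176, 177, 174, 174, 171, 173, 172, 173, 170, 172, 173, 175, 179, 182, 164, 147, 146, 149]
[137, 135, 133, 129, 133, 135, 138, 129, 86, 95, 177, 176, 175, 174, 177, 179, 178, 177, 178, 179, 181, 179, 175, 175, 179, 172, 174, 175, 178, 178, 179, 182, 180, 180, 179, 177, 175, 178, 180, 175, 174, 173, 173, 174, 174, 168, 168, 172, 172, 175, 182, 185, 182, 180, 177, 171, 175, 174, 177, 180, 182, 177, 176, 174, 174, 176, 175, 173, 170, 170, 173, 173, 178, 175, 175, 170, 172, 173, 174, 159, 168, 173, 176, 174, 175, 177, 176, 174, 172, 172, 174, 173, 168, 169, 170, 174, 180, 184, 169, 149, 150, 144]
[92, 86, 81, 89, 89, 83, 139, 91, 71, 178, 181, 175]
```

>>> jog_arm([
  [0.003,0,-0.006],
  [0,0,-0.007],
  [0,0,-0.007],
  [0,0,-0.005],
  [0,0,0],
], hand=[0.0,0.0,0.0,0.0,0.0], yaw=[-0.008,0,0,0,0])

```text
time_s: 5.45
position: [0.6068, -0.0415, 0.0618]
tool_rot: [[-0.99, -0.139, -0.001], [-0.139, 0.99, 0.0], [0.001, 0.0, -1.0]]
ft_force: [0.0, -0.0, -6.4]
grip_width: 0.0088
gripper_force: 60.6
```

```bash
python3 - <<'E'
from h import *
C,im=grab('wrist','w3.png'); s=env.observe(); print(s['time_s'],s['position'],np.degrees(np.arctan2(s['tool_rot'][1][1],s['tool_rot'][0][1])),s['ft_force'])
cv2.imwrite('pics/w3c.png',cv2.resize(im[140:280,240:500],None,fx=3,fy=3,interpolation=cv2.INTER_CUBIC))
E
```

```text
5.5 [ 0.60705257 -0.04147041  0.06221649] 97.97203225768867 [ 0.40012884 -0.35708118 -6.3509155 ]
```

View pics/w3c.png

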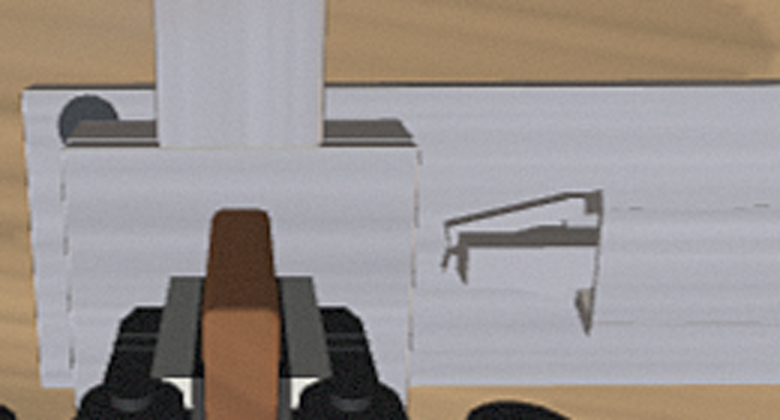

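The close-up crop (3x, offset (240,140)) shows the nose tip just ahead of the carrier's end at crop column 445 versus 417. The dovetail top edges are at crop rows 208 and 322, the base edges at 88 and 384, and the carrier's near edge at 146.

```bash
python3 - <<'E'
from h import *
s=env.observe(); C=cam('wrist'); R=np.array(s['tool_rot']);t=np.array(s['position'])
L=lambda u,v,z:(R.T@(ray(C,240+u/3,140+v/3,z)-t)).round(4)[:2]
zc=t[2]-.0488+.022
for n,u,v,z in[('plate near',700,86,.008),('plate near L',450,88,.008),('plate far',450,384,.008),('plate far R',700,382,.008),('dt near',690,208,.022),('dt far',690,323,.022),('tip',447,222,.022),('tip2',447,270,.022),('c near R',370,146,zc),('c near L',110,146,zc),('c end',417,200,zc),('c tail',65,200,zc),('bare end',30,200,.008)]: print(n,L(u,v,z))
E
```

```text
plate near [0.0326 0.0892]
plate near L [0.0322 0.0411]
plate far [-0.0309  0.0448]
plate far R [-0.0304  0.0973]
dt near [0.0125 0.0834]
dt far [-0.0105  0.0863]
tip [0.0097 0.0389]
tip2 [0.0003 0.0394]
c near R [0.0275 0.0222]
c near L [ 0.0275 -0.0209]
c end [0.0182 0.0305]
c tail [ 0.0182 -0.0289]
bare end [ 0.0096 -0.0411]
```

>>> jog_arm([
  [-0.001,0,-0.002],
  [0,0,-0.001],
  [0,0,-0.001],
  [0,0,-0.0005],
  [0,0,0],
], hand=[0.0,0.0,0.0,0.0,0.0], yaw=[0,0,0,0,0])

```text
time_s: 6.12
position: [0.6061, -0.0414, 0.0578]
tool_rot: [[-0.99, -0.139, -0.0], [-0.139, 0.99, -0.0], [0.0, -0.0, -1.0]]
ft_force: [0.2, 0.3, -6.7]
grip_width: 0.0095
gripper_force: 60.6
```

```bash
python3 - <<'E'
from h import *
C,im=grab('wrist','w4.png'); s=env.observe(); print(s['time_s'],s['position'],s['ft_force'],s['wrist_torque'])
R=np.array(s['tool_rot']);t=np.array(s['position']); L=lambda u,v,z:(R.T@(ray(C,u,v,z)-t))
hsv=cv2.cvtColor(im,cv2.COLOR_BGR2HSV); S=cv2.GaussianBlur(hsv[...,1],(5,5),0).astype(float)
for a,b,lo,hi in((150,185,385,640),(255,285,385,520)):
    Q=[]
    for u in range(lo,hi,3):
        d=np.abs(np.diff(S[a:b,u])); k=(d**2*np.arange(a+.5,b-1)).sum()/(d**2).sum(); Q.append(L(u,k,.008))
    Q=np.array(Q);p=np.polyfit(Q[:,1],Q[:,0],1);r=Q[:,0]-np.polyval(p,Q[:,1]);g=abs(r)<1.5*np.median(abs(r))+1e-4;p=np.polyfit(Q[g,1],Q[g,0],1);print(p,r.std(),g.sum())
E
```

```text
6.175 [ 0.60609995 -0.04141589  0.0578412 ] [ 0.09309813 -0.42803692 -6.54542497] [ 0.02786203 -0.01490906 -0.05454102]
[0.00557894 0.03283507] 7.488988882196494e-05 81
[ 0.02893119 -0.03402812] 0.00046404794720450264 39
```

>>> jog_arm([
  [0,0,-0.0005],
  [0,0,-0.0005],
  [0,0,-0.0005],
  [0,0,0],
  [0,0,0],
], hand=[0.0,0.0,0.0,0.0,0.0], yaw=[0.006,0,0,0,0])

```text
time_s: 6.8
position: [0.6062, -0.0415, 0.0568]
tool_rot: [[-0.989, -0.145, 0.0], [-0.145, 0.989, -0.0], [-0.0, -0.0, -1.0]]
ft_force: [-1.9, -1.0, 1.6]
grip_width: 0.0092
gripper_force: 61.8
```

>>> jog_arm([
  [-0.0004,0.003,0],
  [-0.0004,0.003,0],
  [-0.0005,0.003,0],
  [-0.0004,0.003,0],
  [-0.0005,0.003,0],
], hand=[0.0,0.0,0.0,0.0,0.0], yaw=[0,0,0,0,0])

```text
time_s: 7.42
position: [0.6045, -0.0267, 0.0568]
tool_rot: [[-0.989, -0.145, 0.002], [-0.145, 0.989, -0.001], [-0.002, -0.001, -1.0]]
ft_force: [1.2, -6.6, 2.4]
grip_width: 0.0094
gripper_force: 62.1
```

>>> jog_arm([
  [-0.0004,0.003,0.0003],
  [-0.0004,0.003,0],
  [-0.0005,0.003,0],
  [-0.0004,0.003,0],
  [-0.0005,0.003,0],
], hand=[0.0,0.0,0.0,0.0,0.0], yaw=[0,0,0,0,0])

```text
time_s: 8.05
position: [0.602, -0.0114, 0.0568]
tool_rot: [[-0.989, -0.145, 0.001], [-0.145, 0.989, -0.001], [-0.001, -0.001, -1.0]]
ft_force: [0.4, -8.9, 4.7]
grip_width: 0.0092
gripper_force: 62.4
```

>>> jog_arm([
  [-0.0003,0.002,0.0003],
  [-0.0003,0.002,0],
  [-0.0003,0.002,0],
  [-0.0003,0.002,0],
  [-0.0003,0.002,0],
], hand=[0.0,0.0,0.0,0.0,0.0], yaw=[0,0,0,0,0])

```text
time_s: 8.68
position: [0.6001, -0.0012, 0.0568]
tool_rot: [[-0.989, -0.145, -0.0], [-0.145, 0.989, 0.0], [0.0, 0.0, -1.0]]
ft_force: [0.4, -4.8, -2.7]
grip_width: 0.0095
gripper_force: 61.3
```

>>> jog_arm([
  [-0.0004,0.003,0],
  [-0.0005,0.003,0],
  [-0.0004,0.003,0],
  [-0.0005,0.003,0],
  [-0.0004,0.003,0],
], hand=[0.0,0.0,0.0,0.0,0.0], yaw=[0,0,0,0,0])

```text
time_s: 9.3
position: [0.5978, 0.0139, 0.0568]
tool_rot: [[-0.989, -0.145, -0.0], [-0.145, 0.989, 0.0], [0.0, 0.0, -1.0]]
ft_force: [0.8, -1.5, -3.8]
grip_width: 0.0091
gripper_force: 61.0
```

```bash
python3 - <<'E'
from h import *
C,im=grab('wrist','w5.png'); s=env.observe(); print(s['time_s'],s['position'],s['ft_force'],s['wrist_torque'])
cv2.imwrite('pics/w5c.png',cv2.resize(im[100:300,240:640],None,fx=2,fy=2,interpolation=cv2.INTER_CUBIC))
E
```

```text
9.35 [0.59773106 0.01430271 0.05679567] [ 1.12113689 -1.10076196 -3.68270034] [-0.14073316 -0.08559172  0.00999767]
```

View pics/w5c.png

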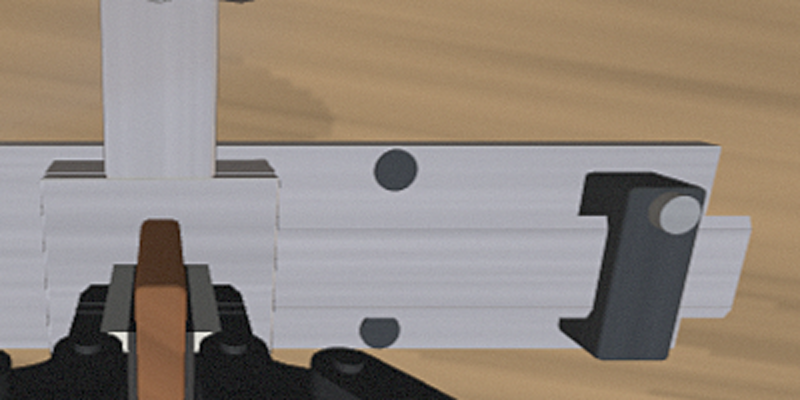

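The carrier is on the dovetail and in line. The stop's top front edge runs from crop (630,187) to (597,358), and the carrier's end is at crop column 278.

```bash
python3 - <<'E'
from h import *
s=env.observe(); C=cam('wrist'); R=np.array(s['tool_rot']);t=np.array(s['position'])
L=lambda u,v,z:(R.T@(ray(C,240+u/2,100+v/2,z)-t)).round(4)[:2]
for n,u,v,z in[('st near',630,188,.028),('st far',597,357,.028),('st base near',579,215,.008),('st base far',560,322,.008),('c end',277,190,.03),('c end2',272,345,.03)]: print(n,L(u,v,z))
E
```

```text
st near [0.0243 0.1197]
st far [-0.0236  0.1202]
st base near [0.0108 0.122 ]
st base far [-0.0233  0.1223]
c end [0.0243 0.0299]
c end2 [-0.0188  0.0307]
```

>>> jog_arm([
  [-0.0007,0.005,0],
  [-0.0007,0.005,0],
  [-0.0008,0.005,0],
  [-0.0007,0.005,0],
  [-0.0007,0.005,0],
], hand=[0.0,0.0,0.0,0.0,0.0], yaw=[0,0,0,0,0])

```text
time_s: 9.98
position: [0.5942, 0.0391, 0.0568]
tool_rot: [[-0.989, -0.145, -0.0], [-0.145, 0.989, 0.0], [0.0, 0.0, -1.0]]
ft_force: [0.7, -1.2, -4.4]
grip_width: 0.0092
gripper_force: 61.0
```

>>> jog_arm([
  [-0.0007,0.005,0],
  [-0.0007,0.005,0],
  [-0.0008,0.005,0],
  [-0.0007,0.005,0],
  [-0.0007,0.005,0],
], hand=[0.0,0.0,0.0,0.0,0.0], yaw=[0,0,0,0,0])

```text
time_s: 10.6
position: [0.5906, 0.064, 0.0568]
tool_rot: [[-0.989, -0.145, -0.0], [-0.145, 0.989, 0.0], [0.0, 0.0, -1.0]]
ft_force: [-0.0, -0.9, -4.6]
grip_width: 0.0095
gripper_force: 61.0
```

>>> jog_arm([
  [-0.0009,0.006,0],
  [-0.0009,0.006,0],
  [-0.0009,0.006,0],
  [-0.0009,0.006,0],
  [-0.0009,0.006,0],
], hand=[0.0,0.0,0.0,0.0,0.0], yaw=[0,0,0,0,0])

```text
time_s: 11.22
position: [0.5861, 0.0941, 0.0568]
tool_rot: [[-0.989, -0.145, -0.0], [-0.145, 0.989, 0.0], [0.0, 0.0, -1.0]]
ft_force: [0.1, -0.8, -7.2]
grip_width: 0.0089
gripper_force: 60.9
```

>>> jog_arm([
  [-0.0003,0.002,0],
  [-0.0002,0.0015,0],
  [-0.0002,0.001,0],
  [-0.0001,0.001,0],
  [-0.0001,0.0005,0],
], hand=[0.0,0.0,0.0,0.0,0.0], yaw=[0,0,0,0,0])

```text
time_s: 11.85
position: [0.5854, 0.0996, 0.0569]
tool_rot: [[-0.989, -0.145, 0.0], [-0.145, 0.989, -0.0], [-0.0, -0.0, -1.0]]
ft_force: [-0.1, 0.9, -5.9]
grip_width: 0.0091
gripper_force: 60.7
```

```bash
python3 - <<'E'
from h import *
C,im=grab('wrist','w6.png'); s=env.observe(); print(s['time_s'],s['position'],s['ft_force'],s['wrist_torque'])
cv2.imwrite('pics/w6c.png',cv2.resize(im[20:280,240:480],None,fx=2.3,fy=2.3,interpolation=cv2.INTER_CUBIC))
E
```

```text
11.9 [0.58536673 0.09961486 0.05691865] [ 0.77002901 -0.40319336 -6.73882123] [ 0.0397912  -0.04929334  0.0168634 ]
```

View pics/w6c.png

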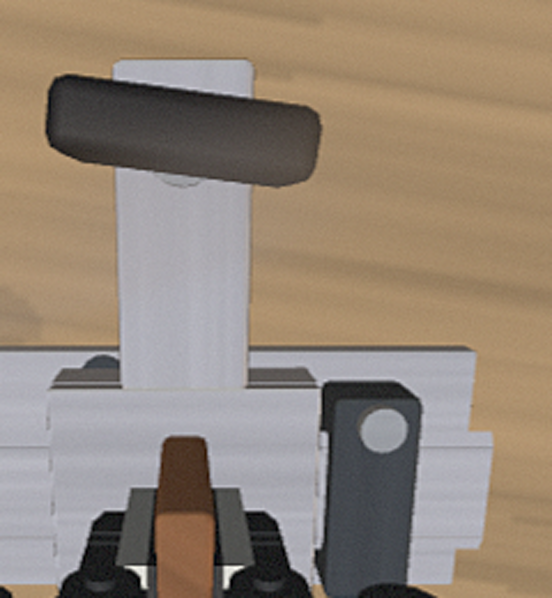

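The carrier's end (crop column 318) is about 3–5 mm short of the stop (column 330). I'll creep forward.

>>> jog_arm([
  [-0.0001,0.0005,0],
  [-0.0001,0.0005,0],
  [-0.0001,0.0005,0],
  [0,0.0005,0],
  [-0.0001,0.0005,0],
], hand=[0.0,0.0,0.0,0.0,0.0], yaw=[0,0,0,0,0])

```text
time_s: 12.52
position: [0.585, 0.1021, 0.0569]
tool_rot: [[-0.989, -0.145, 0.0], [-0.145, 0.989, 0.0], [-0.0, 0.0, -1.0]]
ft_force: [0.0, -0.2, -6.9]
grip_width: 0.0093
gripper_force: 60.7
```

>>> jog_arm([
  [-0.0001,0.0004,0],
  [0,0.0004,0],
  [-0.0001,0.0004,0],
  [0,0.0004,0],
  [-0.0001,0.0004,0],
], hand=[0.0,0.0,0.0,0.0,0.0], yaw=[0,0,0,0,0])

```text
time_s: 13.15
position: [0.5848, 0.1032, 0.057]
tool_rot: [[-0.989, -0.145, 0.0], [-0.145, 0.989, -0.002], [0.0, -0.002, -1.0]]
ft_force: [-1.0, -7.3, -5.8]
grip_width: 0.0092
gripper_force: 60.8
```

It touched the stop at about 7 N, so it's home. I'll hold, release and rise, then move over the knob and turn the gripper.

>>> jog_arm([
  [0,0,0],
  [0,0,0],
  [0,0,0],
  [0,0,0.02],
  [0,0,0.04],
], hand=[0.0,0.03,0.04,0.04,0.04], yaw=[0,0,0,0,0])

```text
time_s: 13.78
position: [0.5842, 0.1044, 0.1168]
tool_rot: [[-0.989, -0.145, -0.002], [-0.145, 0.989, 0.0], [0.002, 0.001, -1.0]]
ft_force: [0.5, -0.6, -0.0]
grip_width: 0.0398
gripper_force: 0.0
```

>>> jog_arm([
  [-0.008,-0.0011,0.03],
  [-0.008,-0.0011,0],
  [-0.008,-0.0011,0],
  [-0.008,-0.0011,0],
  [-0.008,-0.0011,0],
], hand=[0.04,0.04,0.04,0.04,0.04], yaw=[-0.171,-0.171,-0.171,-0.171,-0.171])

```text
time_s: 14.4
position: [0.5446, 0.0989, 0.1474]
tool_rot: [[-0.755, 0.656, 0.001], [0.656, 0.755, 0.0], [-0.001, 0.001, -1.0]]
ft_force: [0.0, 0.8, 0.4]
grip_width: 0.0401
gripper_force: 0.0
```

>>> jog_arm([
  [-0.008,-0.0011,0],
  [-0.008,-0.0011,0],
  [-0.008,-0.0011,0],
  [-0.008,-0.0011,0],
  [-0.006,-0.0011,0],
], hand=[0.04,0.04,0.04,0.04,0.04], yaw=[-0.171,-0.171,-0.171,-0.171,-0.171])

```text
time_s: 15.02
position: [0.5066, 0.0934, 0.1474]
tool_rot: [[-0.001, 1.0, 0.001], [1.0, 0.001, 0.0], [0.0, 0.001, -1.0]]
ft_force: [0.5, -0.2, 0.0]
grip_width: 0.0398
gripper_force: 0.0
```

```bash
python3 - <<'E'
from h import *
env.get_image('top')
C,im=grab('wrist','w7.png'); s=env.observe(); print(s['time_s'],s['position'],s['q'],s['tool_rot'],s['ft_force'],s['grip_width'])
E
```

```text
15.125 [0.50644893 0.09332312 0.14742163] [-2.75754620e+00  2.40725327e+01  8.90667171e+01  2.07732241e-02
  6.68154592e+01 -3.04996503e+00] [[-4.96116184e-03  9.99987369e-01  8.05620102e-04]
 [ 9.99987651e-01  4.96092568e-03  2.94864597e-04]
 [ 2.90864251e-04  8.07073025e-04 -9.99999632e-01]] [ 0.10238264 -0.74844622  0.7647862 ] 0.039921463239460074
```

View pics/w7.png

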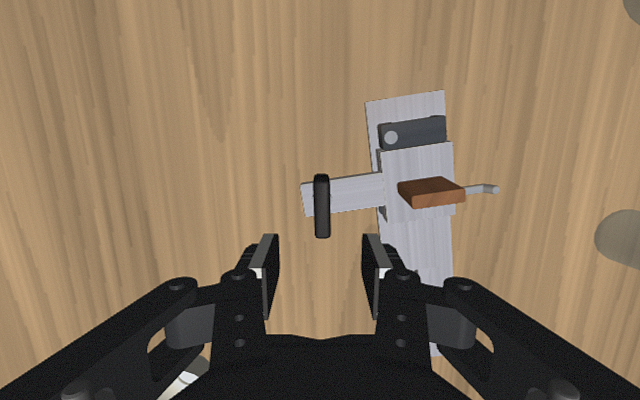

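The knob bar stands upright in the image at column 322, rows 175–237, square to the jaws, and the carrier still sits against the stop. Now I'll compute the offset.

```bash
python3 - <<'E'
from h import *
s=env.observe(); C=cam('wrist'); t=np.array(s['position'])
im=cv2.imread('pics/w7.png'); g=cv2.cvtColor(im,cv2.COLOR_BGR2GRAY); m=(g<75).astype(np.uint8); m[:165]=0;m[242:]=0;m[:,:305]=0;m[:,340:]=0
cs,_=cv2.findContours(m,0,1);c=max(cs,key=cv2.contourArea);print(cv2.minAreaRect(c),cv2.boundingRect(c))
for v in(175,206,237): print((ray(C,322,v,.062)-t).round(4))
x,y,w,h=cv2.boundingRect(c);print((ray(C,x+w/2,y,.062)-t).round(4),(ray(C,x+w/2,y+h,.062)-t).round(4))
E
```

```text
((321.044189453125, 205.53164672851562), (63.22419357299805, 17.061185836791992), 88.75463104248047) (312, 174, 19, 64)
[ 0.0024  0.0245 -0.0854]
[ 0.0026  0.0024 -0.0854]
[ 0.0027 -0.0209 -0.0854]
[ 0.0021  0.0252 -0.0854] [ 0.0024 -0.0217 -0.0854]
```

>>> jog_arm([
  [0.002,0.002,-0.03],
  [0,0,-0.03],
  [0,0,-0.02],
  [0,0,-0.013],
  [0,0,0],
], hand=[0.04,0.04,0.04,0.04,0.04], yaw=[0,0,0,0,0])

```text
time_s: 15.75
position: [0.5087, 0.0952, 0.0536]
tool_rot: [[-0.008, 1.0, -0.001], [1.0, 0.008, 0.0], [0.0, -0.001, -1.0]]
ft_force: [0.1, -0.8, 0.3]
grip_width: 0.0402
gripper_force: 0.0
```

>>> jog_arm([
  [0,0,0],
  [0,0,0],
  [0,0,0],
  [0,0,0],
  [0,0,0],
], hand=[0.02,0.0,0.0,0.0,0.0], yaw=[0,0,0,0,0], grip_force=50)

```text
time_s: 16.38
position: [0.5083, 0.0952, 0.0546]
tool_rot: [[-0.007, 1.0, -0.0], [1.0, 0.007, -0.0], [-0.0, -0.0, -1.0]]
ft_force: [-4.1, 0.6, 6.2]
grip_width: 0.011
gripper_force: 51.9
```

```bash
cat > st.py <<'E'
from rig import env;import numpy as np
s=env.observe();R=np.array(s['tool_rot']);print(round(s['time_s'],2),np.round(s['position'],4),'yaw',round(float(np.arctan2(R[1,1],R[0,1])),4),np.round(s['ft_force'],1),np.round(s['wrist_torque'],3),'j6',round(float(s['joint_efforts'][5]),3),s['grip_width'])
E
python3 st.py
```

```text
16.38 [0.5083 0.0952 0.0546] yaw 0.0068 [-4.1  0.6  6.2] [0.066 0.714 0.234] j6 0.241 0.010991560701696516
```

>>> jog_arm([
  [-0.0003,0,0],
  [0,0,0],
  [0,0,0],
  [0,0,0],
  [0,0,0],
], hand=[0.0,0.0,0.0,0.0,0.0], yaw=[-0.06,-0.06,-0.06,-0.06,-0.06])

```text
time_s: 17.0
position: [0.5086, 0.0956, 0.0546]
tool_rot: [[0.291, 0.957, 0.001], [0.957, -0.291, 0.001], [0.001, 0.001, -1.0]]
ft_force: [-1.7, 3.9, 3.5]
grip_width: 0.0111
gripper_force: 51.6
```

```bash
python3 st.py
```

```text
17.0 [0.5086 0.0956 0.0546] yaw -0.2951 [-1.7  3.9  3.5] [0.58  0.249 0.367] j6 -0.29 0.011145962744724406
```

>>> jog_arm([
  [0,0,0],
  [0,0,0],
  [0,0,0],
  [0,0,0],
  [0,0,0],
], hand=[0.0,0.0,0.0,0.0,0.0], yaw=[-0.02,-0.02,-0.02,-0.02,-0.02])

```text
time_s: 17.62
position: [0.5085, 0.0953, 0.0544]
tool_rot: [[0.384, 0.923, 0.001], [0.923, -0.384, 0.0], [0.0, 0.001, -1.0]]
ft_force: [-2.6, 4.2, 6.0]
grip_width: 0.0113
gripper_force: 51.9
```

```bash
python3 st.py
```

```text
17.62 [0.5085 0.0953 0.0544] yaw -0.3938 [-2.6  4.2  6. ] [0.608 0.26  0.375] j6 0.137 0.011313609903414052
```

>>> jog_arm([
  [0,0,0],
  [0,0,0],
  [0,0,0],
  [0,0,0],
  [0,0,0],
], hand=[0.0,0.0,0.0,0.0,0.0], yaw=[-0.01,-0.01,-0.01,-0.01,-0.01])

```text
time_s: 18.25
position: [0.5084, 0.0952, 0.0544]
tool_rot: [[0.429, 0.903, 0.0], [0.903, -0.429, 0.0], [0.0, 0.0, -1.0]]
ft_force: [-4.1, 3.5, 6.1]
grip_width: 0.0112
gripper_force: 51.9
```

```bash
python3 st.py
```

```text
18.25 [0.5084 0.0952 0.0544] yaw -0.4435 [-4.1  3.5  6.1] [0.538 0.38  0.297] j6 0.243 0.011178142365480434
```

```bash
cat > st.py <<'E'
from rig import env;import numpy as np
T=[]
for i in range(6):
    s=env.observe();T.append(np.r_[s['wrist_torque'],s['ft_force']])
    if i<5: env.get_image('wrist')
R=np.array(s['tool_rot']);y=np.arctan2(R[1,1],R[0,1]);T=np.array(T)
print(round(s['time_s'],2),'knob',round(float(.1457-y),4),'tz',T[:,2].round(3),'mean',T[1:].mean(0).round(3),s['position'][:2].round(4))
E
python3 st.py
```

```text
18.5 knob 0.589 tz [0.297 0.288 0.304 0.302 0.272 0.279] mean [ 0.546  0.338  0.289 -3.047  3.347  6.945] [0.5084 0.0952]
```

>>> jog_arm([
  [0,0,0],
  [0,0,0],
  [0,0,0],
  [0,0,0],
  [0,0,0],
], hand=[0.0,0.0,0.0,0.0,0.0], yaw=[-0.01,-0.01,-0.01,-0.01,-0.01])

```text
time_s: 19.12
position: [0.5084, 0.0952, 0.0544]
tool_rot: [[0.474, 0.881, 0.0], [0.881, -0.474, 0.0], [0.0, 0.0, -1.0]]
ft_force: [-3.0, 2.7, 6.9]
grip_width: 0.011
gripper_force: 52.0
```

```bash
python3 st.py
```

```text
19.38 knob 0.639 tz [0.42  0.304 0.329 0.315 0.295 0.293] mean [ 0.519  0.374  0.307 -3.744  2.917  6.654] [0.5084 0.0952]
```

>>> jog_arm([
  [0,0,0],
  [0,0,0],
  [0,0,0],
  [0,0,0],
  [0,0,0],
], hand=[0.0,0.0,0.0,0.0,0.0], yaw=[-0.01,-0.01,-0.01,-0.01,-0.01])

```text
time_s: 20.0
position: [0.5083, 0.0952, 0.0544]
tool_rot: [[0.517, 0.856, 0.0], [0.856, -0.517, 0.0], [0.0, 0.0, -1.0]]
ft_force: [-3.8, 2.6, 6.0]
grip_width: 0.0112
gripper_force: 52.0
```

```bash
python3 st.py
```

```text
20.25 knob 0.6889 tz [0.371 0.285 0.322 0.326 0.239 0.317] mean [ 0.471  0.413  0.298 -4.114  2.49   6.584] [0.5083 0.0952]
```

>>> jog_arm([
  [0,0,0],
  [0,0,0],
  [0,0,0],
  [0,0,0],
  [0,0,0],
], hand=[0.0,0.0,0.0,0.0,0.0], yaw=[-0.01,-0.01,-0.01,-0.01,-0.01])

```text
time_s: 20.88
position: [0.5082, 0.0952, 0.0544]
tool_rot: [[0.559, 0.829, 0.0], [0.829, -0.559, -0.0], [0.0, 0.0, -1.0]]
ft_force: [-4.0, 2.5, 6.5]
grip_width: 0.0113
gripper_force: 52.1
```

```bash
python3 st.py
```

```text
21.12 knob 0.7389 tz [0.304 0.34  0.308 0.296 0.266 0.266] mean [ 0.454  0.495  0.295 -4.364  2.139  6.899] [0.5082 0.0952]
```

>>> jog_arm([
  [0,0,0],
  [0,0,0],
  [0,0,0],
  [0,0,0],
  [0,0,0],
], hand=[0.0,0.0,0.0,0.0,0.0], yaw=[-0.01,-0.01,-0.01,-0.01,-0.01])

```text
time_s: 21.75
position: [0.5082, 0.0951, 0.0544]
tool_rot: [[0.6, 0.8, -0.0], [0.8, -0.6, -0.0], [-0.0, 0.0, -1.0]]
ft_force: [-4.1, 2.1, 7.4]
grip_width: 0.011
gripper_force: 52.2
```

```bash
python3 st.py
```

```text
22.0 knob 0.7889 tz [0.409 0.363 0.286 0.282 0.317 0.323] mean [ 0.389  0.533  0.314 -3.655  1.946  7.457] [0.5082 0.0951]
```

>>> jog_arm([
  [0,0,0],
  [0,0,0],
  [0,0,0],
  [0,0,0],
  [0,0,0],
], hand=[0.0,0.0,0.0,0.0,0.0], yaw=[-0.01,-0.01,-0.01,-0.01,-0.01])

```text
time_s: 22.62
position: [0.5081, 0.0951, 0.0544]
tool_rot: [[0.639, 0.769, -0.0], [0.769, -0.639, -0.0], [-0.0, 0.0, -1.0]]
ft_force: [-4.5, 1.5, 7.5]
grip_width: 0.0109
gripper_force: 52.2
```

```bash
python3 st.py
```

```text
22.88 knob 0.8389 tz [0.407 0.341 0.316 0.272 0.282 0.261] mean [ 0.31   0.584  0.294 -4.531  1.621  8.028] [0.5082 0.0951]
```

>>> jog_arm([
  [0,0,0],
  [0,0,0],
  [0,0,0],
  [0,0,0],
  [0,0,0],
], hand=[0.0,0.0,0.0,0.0,0.0], yaw=[-0.01,-0.01,-0.01,-0.01,-0.01])

```text
time_s: 23.5
position: [0.5082, 0.095, 0.0544]
tool_rot: [[0.677, 0.736, -0.0], [0.736, -0.677, -0.0], [-0.0, 0.0, -1.0]]
ft_force: [-4.4, 1.5, 7.9]
grip_width: 0.0118
gripper_force: 52.3
```

```bash
python3 st.py
```

```text
23.75 knob 0.8888 tz [0.372 0.413 0.33  0.326 0.314 0.308] mean [ 0.218  0.587  0.338 -4.329  1.817  7.43 ] [0.5082 0.095 ]
```

>>> jog_arm([
  [0,0,0],
  [0,0,0],
  [0,0,0],
  [0,0,0],
  [0,0,0],
], hand=[0.0,0.0,0.0,0.0,0.0], yaw=[-0.01,-0.01,-0.01,-0.01,-0.01])

```text
time_s: 24.38
position: [0.5082, 0.0949, 0.0544]
tool_rot: [[0.713, 0.702, 0.0], [0.702, -0.713, -0.001], [-0.0, 0.0, -1.0]]
ft_force: [-4.6, 0.5, 8.5]
grip_width: 0.0109
gripper_force: 52.3
```

```bash
python3 st.py
```

```text
24.62 knob 0.9387 tz [0.459 0.419 0.39  0.429 0.349 0.389] mean [ 0.099  0.543  0.395 -3.94   0.44   7.404] [0.5082 0.0949]
```

>>> jog_arm([
  [0,0,0],
  [0,0,0],
  [0,0,0],
  [0,0,0],
  [0,0,0],
], hand=[0.0,0.0,0.0,0.0,0.0], yaw=[-0.01,-0.01,-0.01,-0.01,-0.005])

```text
time_s: 25.25
position: [0.5083, 0.0947, 0.0544]
tool_rot: [[0.743, 0.669, 0.0], [0.669, -0.743, -0.001], [-0.0, 0.001, -1.0]]
ft_force: [-3.6, -0.1, 6.2]
grip_width: 0.0106
gripper_force: 52.4
```

```bash
python3 st.py
```

```text
25.5 knob 0.9835 tz [0.493 0.46  0.424 0.44  0.443 0.432] mean [-0.036  0.508  0.44  -3.759 -0.485  7.76 ] [0.5083 0.0947]
```

The torque has risen 0.14 N m above baseline, which puts the knob about 0.15–0.17 rad past the bite, within the firmly tight range. Releasing and rising clear.

>>> jog_arm([
  [0,0,0],
  [0,0,0],
  [0,0,0.02],
  [0,0,0.04],
  [0,0,0.05],
], hand=[0.025,0.04,0.04,0.04,0.04], yaw=[0,0,0,0,0])

```text
time_s: 26.12
position: [0.5081, 0.095, 0.1645]
tool_rot: [[0.744, 0.668, -0.002], [0.668, -0.744, 0.0], [-0.001, -0.001, -1.0]]
ft_force: [1.0, 0.2, -0.5]
grip_width: 0.0398
gripper_force: 0.0
```

>>> jog_arm([
  [-0.02,0,0.02],
  [-0.02,0,0.01],
  [-0.01,0,0],
  [0,0,0],
  [0,0,0],
], hand=[0.04,0.04,0.04,0.04,0.04], yaw=[0,0,0,0,0])

```text
time_s: 26.75
position: [0.4589, 0.095, 0.1934]
tool_rot: [[0.744, 0.668, -0.001], [0.668, -0.744, 0.0], [-0.0, -0.0, -1.0]]
ft_force: [0.5, 1.0, -0.7]
grip_width: 0.04
gripper_force: 0.0
```

```bash
python3 - <<'E'
from h import *
C,im=grab('wrist','w8.png')
E
python3 st.py
```

```text
27.05 knob 0.9847 tz [ 0.028  0.015 -0.043 -0.043  0.001  0.061] mean [-0.001  0.015 -0.002 -0.368 -0.475 -0.234] [0.4586 0.0951]
```

View pics/w8.png

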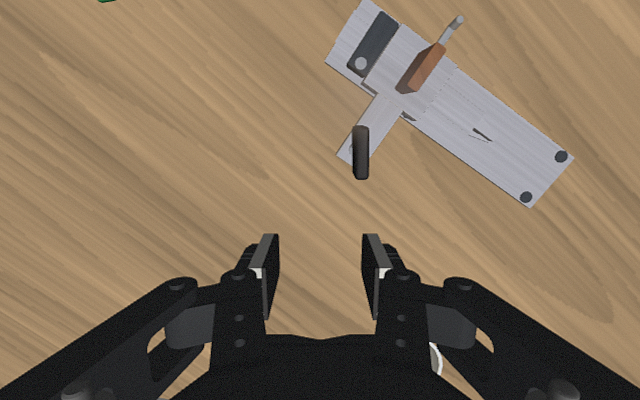

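The view shows the carrier against the stop and in line with the rail. The knob bar is at (361,152), still turned to where I left it, and the gripper is clear. Handing in.

```bash
python3 -c "
from rig import env
print(env.close_job())"
```

```text
the job is handed in; nothing more can be done
None
```

I handed the job in after about 27 s: the carrier is on the rail and home against the stop (touched at about 7 N). The knob is about 0.15 rad past the bite and let go; I judged that from the wrist torque, and no verdict came back.

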